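# Slide the glaze test tile between the books onto the mat

### The arm

A 6-joint arm with a two-finger parallel gripper is mounted at the origin on the work surface. World frame = base frame: x ahead of the robot, y to its left, z up, the work surface at z = 0. Lengths are in m, angles in degrees, forces in N, time in s.
With the tool pointing down it reaches from about 0.4 to 0.825 m from the base axis. Payload 7 kg.
Tool frame: the origin (TCP) lies at the very end of the fingers, on their centre line; the grasp point (between the pads) lies 19 mm behind it; z points along the fingers, y is the direction in which the jaws open and shut (so a half turn about z gives the same grasp; the last joint's range is limited). The gripper opens to 88 mm and grips with 3 to 60 N. Pads are 19 mm wide; open, the fingers measure 130 mm over their backs; the gripper's body (78 mm by 193 mm) begins 47 mm behind the grasp point.
Start: joints at [-58.321, 20.546, 0.682, 0, -70.136, -16.507], TCP at [0.177, -0.651, 0.205] pointing down, gripper open.
Joint ranges: [-176.03, 176.03], [-82.01, 121.73], [-58.28, 71.71], [-173.87, 95.51], [-174.79, -0.11], [-173.66, 173.66]. Speed limits (degrees/s): [136.94, 136.94, 172.46, 180, 180, 180].

### API

Orientations are given as [roll, pitch, yaw] about the fixed x, y, z axes, in that order (R = Rz(yaw) Ry(pitch) Rx(roll)).
In Python, from plant import ctrl, snapshot, workorder gives the robot as it stands. The module is installed in compiled form; this text tells all that it offers.
- The arm moves only by the shell command python3 -m creep 'ROWS'. ROWS is JSON, a list of rows, each a list of 5 numbers: the shift along the tool's x, y, z scaled (see below), then the turn about the tool's z scaled (see below), then the finger opening in mm, from 0 to 87.6. A call has exactly 8 rows; each row is the pose to reach, as a shift and turn from the pose commanded when the call began, along the tool's axes at that moment, turning the shorter way round; what a row does not reach only later rows make up. The controller multiplies each number of a shift by 0.1 m and each number of a turn by 180 degrees. A row lasts 1/12 s, in which the tool goes at most 41.7 mm and 7.16 degrees, less where a joint would pass 70% of its speed; a pose out of reach is approached as far as the arm can. A call with a number of a shift or a turn outside -1 to 1 is refused whole. A call with a gripper value outside its range is refused whole. The fingers move at their own pace and stop on an object; the grip force is fixed at half the most. Time passes only in rows, so rows that repeat a pose let the fingers close, or fill a call up. It gives the time, the measured TCP pose, the force and the opening at its end, in the units of the state.
- ctrl.get_obs(): the state, without advancing time (a new reading comes with each control period).
- snapshot(name): name is "scene" or "top"; returns a dict with "img" (480x640x3 uint8, blue, green, red), "camera_matrix" (3x3 intrinsics, pixels), "k1" (the pictures are not rectified: a ray, as slopes to the right and down, at radius r is drawn at 1 + k1 r^2 times it, then the intrinsics apply), "xyz" and "rotation" of the camera in the world. Camera axes: x right, y up, looking along -z (the intrinsics and any distortion apply to the point x, -y, -z); pixel columns grow to the right and rows downward; lengths in m; the calibration is good to about 2 mm. A picture is of the moment at which its call begins. There is no depth.
- workorder.close_job(): hands the job in, once; it reports no verdict.
The state is a dict: "clock": time; "joint_pos": joint angles; "qvel": joint speeds; "tau": joint torques, N m; "tool_pos": TCP position; "orientation": TCP orientation; "force": force on the tool from outside, world axes, zero at the start; "moment": the same for the moment, N m; "opening": finger opening in m.
Only numpy, scipy, OpenCV 4.12 (cv2) and the standard library are available. Lean on these libraries where they do the work, as an engineer would, in place of code of your own. Each camera call takes 0.05 s, during which the arm holds its last target.

### The job

Push the terracotta test tile along the desk with the fingertips, through the narrow gap between the red and the blue book, until the whole tile lies on the dark white-edged mat on the other side. Only push it: never lift or tip it, and leave the jar, the sanding block and the brass weight where they are.

Things in the scene. Friction and masses are not known exactly. Their poses are not given: they have to be found in the camera images.
- tile: Part to push: loose terracotta slab, 95 (its x) x 110 (its y) x 24 mm high, about 0.5 kg, six glaze patches on top. Origin at the centre of its underside. Starts beyond the other end of the gap than the mat, turned up to 0.3 rad from the gap's y axis, up to 20 mm off its centre line. It passes with its 110 mm length along the gap. A few newtons slide it.
- corner_a (a point): Upright edge of the tile at its own x = +47.5 mm, y = +55 mm, half-way up (12 mm above its underside).
- corner_b (a point): Upright edge of the tile at its own x = +47.5 mm, y = -55 mm, half-way up (12 mm above its underside).
- corner_c (a point): Upright edge of the tile at its own x = -47.5 mm, y = -55 mm, half-way up (12 mm above its underside).
- corner_d (a point): Upright edge of the tile at its own x = -47.5 mm, y = +55 mm, half-way up (12 mm above its underside).
- gap: Two hardback books lying flat, fixed: red on the frame's -x side (robot side), blue on +x. Origin on the desk, mid-gap. The gap runs along this frame's y: 104 mm wide (x -52 to +52), 120 mm long (y -60 to +60). Each book 170 (x) x 120 (y) x 34 mm high: red x -222 to -52, blue x +52 to +222. Corners rounded 4 mm. Turned up to 0.2 rad from the world axes.
- mat: Goal place: dark grey square mat with thin white edge, 180 x 180 mm, 1 mm thin, fixed, no step to slide over. Origin at its centre on the desk, axes along its sides. Lies about 170 mm from mid-gap, beyond the +y or the -y end of the gap (it varies), up to 20 mm to the side; the tile starts beyond the other end.
- jar: Bystander: small amber jar with black cap, 44 mm across, 50 mm high, loose. Origin at the centre of its underside.
- sanding_block: Bystander: cork sanding block 40 x 65 x 25 mm, loose. Origin at the centre of its underside.
- weight: Bystander: brass cylinder 40 mm across, 32 mm high, loose. Origin at the centre of its underside.
There are look-alikes about, which are no part of the job. There is more than one size of the tile; the one meant has the size given above.

How it is judged:
By the outcome, as a careful person would: the job done as asked, in the order asked, and still so for the second after the job is handed in, with the robot touching nothing.
It also fails if it takes over 64 s, if anything falls off the work surface, if the arm or the gripper's body presses on something with over 40 N, if the wrist force passes 120 N, or if a joint passes its speed limit or range.

## Working session

There is one attempt and no reset: what is moved stays moved. The work goes in short steps, Python scripts to look and compute and a shell command to move; the robot and the scene stay as the last step left them, time stands still between calls to the robot, and variables do not carry over. Pictures are saved under pics/ and viewed, and the job is handed in when it is done.

```bash
mkdir -p pics
python3 - <<'E'
from plant import ctrl, snapshot
import cv2
o=ctrl.get_obs();print(o)
for n in("scene","top"):
    s=snapshot(n);cv2.imwrite(f"pics/{n}0.png",s["img"]);print(n,s["camera_matrix"],s["k1"],s["xyz"],s["rotation"])
E
```

```text
{'clock': 0.0, 'joint_pos': array([-5.83207738e+01,  2.05902816e+01,  6.31853415e-01, -2.16844114e-02,
       -7.01352292e+01, -1.65073992e+01]), 'qvel': array([ 0.00839739, -0.00608659,  0.01362316,  0.01524435, -0.0550448 ,
        0.02426181]), 'tau': array([-3.91808380e-04, -5.82709050e+01,  2.93055421e+01,  6.99737817e+00,
        6.98700955e-03, -1.62398596e-04]), 'tool_pos': array([ 0.17649625, -0.65095275,  0.20421623]), 'orientation': array([ 1.79904410e+02, -7.07013278e-03, -1.64835552e+02]), 'force': array([-0.45754623, -0.34068826, -1.18095872]), 'moment': array([0.04521721, 0.05274635, 0.03903554]), 'opening': 0.08786402070514104}
scene [[583.92602523   0.         315.93336066]
 [  0.         583.92602523 230.65071696]
 [  0.           0.           1.        ]] -0.08504507402289638 [ 1.22834065 -0.35923596  0.58047911] [54.15729426  0.85734913 62.61832936]
top [[437.66095122   0.         323.75029955]
 [  0.         437.66095122 234.34699934]
 [  0.           0.           1.        ]] -0.11060597124487347 [ 0.49416393 -0.02034468  0.92763626] [  3.80874887  -1.74716413 -89.21677386]
```

View pics/scene0.png

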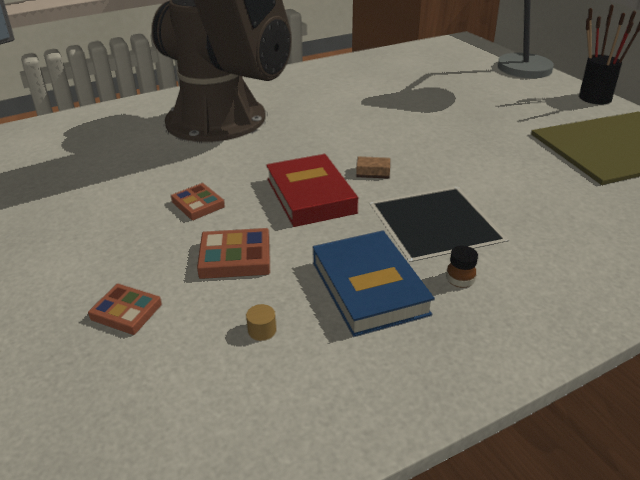

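View pics/top0.png

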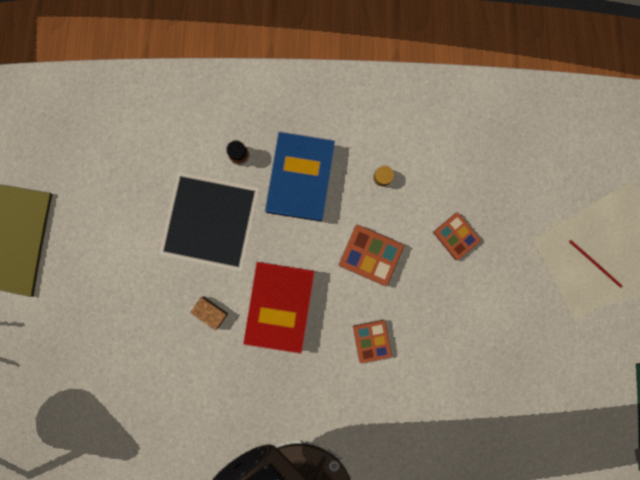

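The top view shows the mat at (210,221), the red book at (280,307), the blue book at (301,176), the jar at (237,152), the sanding block at (210,312) and the weight at (384,176). Three tiles could be the one meant: (372,255), (458,236) and (373,341). The one at (372,255) is the largest and sits in front of the gap. I'll measure it and check it in a crop.

```bash
cat > h.py <<'E'
import numpy as np, cv2
from scipy.spatial.transform import Rotation as Ro
def cam(s):
    K=s["camera_matrix"];D=np.array([s["k1"],0,0,0,0.]);R=Ro.from_euler('xyz',s["rotation"],degrees=True).as_matrix()
    return K,D,R,np.array(s["xyz"])
def p2w(s,px,z):
    K,D,R,c=cam(s)
    u=cv2.undistortPoints(np.array(px,float).reshape(-1,1,2),K,D).reshape(-1,2)
    d=np.c_[u[:,0],-u[:,1],-np.ones(len(u))]@R.T
    t=(z-c[2])/d[:,2]
    return c+d*t[:,None]
def w2p(s,P):
    K,D,R,c=cam(s)
    q=(np.atleast_2d(P)-c)@R; q=q*[1,-1,-1]
    return cv2.projectPoints(q.reshape(-1,1,3),np.zeros(3),np.zeros(3),K,D)[0].reshape(-1,2)
def rect(s,mask,z,near):
    n,l,st,ce=cv2.connectedComponentsWithStats(mask.astype(np.uint8))
    out=[]
    for i in range(1,n):
        if st[i,4]<150: continue
        m=(l==i).astype(np.uint8)
        ct=max(cv2.findContours(m,0,cv2.CHAIN_APPROX_NONE)[0],key=len)
        h=cv2.convexHull(ct)
        w=p2w(s,h.reshape(-1,2),z)[:,:2]
        r=cv2.minAreaRect((w*1000).astype(np.float32))
        out.append((ce[i].round(),np.round(r[0],1),np.round(r[1],1),round(r[2],1),st[i,4]))
    return out
E
python3 - <<'E'
from h import *
from plant import snapshot
import pickle
s=snapshot("top");pickle.dump(s,open("top.pkl","wb"))
im=s["img"];hsv=cv2.cvtColor(im,cv2.COLOR_BGR2HSV)
cv2.imwrite("pics/crop0.png",cv2.resize(im[120:370,150:490],None,fx=2.3,fy=2.3,interpolation=cv2.INTER_CUBIC))
H,S,V=cv2.split(hsv)
red=((H<4)|(H>174))&(S>190); blue=(H>100)&(H<125)&(S>150)
for n,m,z in(("red",red,.034),("blue",blue,.034),("dark",(V<60),.001)):
    for o in rect(s,m,z,0):print(n,o)
t=(S>110)&(H<16); 
t[:, :330]=0
t=cv2.morphologyEx(t.astype(np.uint8),cv2.MORPH_CLOSE,np.ones((7,7)))
for o in rect(s,t,.024,0):print("tile",o)
for p in [(361,226),(404,243),(388,285),(340,264)]: print(hsv[p[1]-3:p[1]+4:3,p[0]].tolist(), p2w(s,p,.024).round(4))
for p in [(237,150),(210,312),(384,176)]: print(p2w(s,p,.03).round(3))
print(w2p(s,p2w(s,(300,200),0.02)))
E
```

```text
red (array([279., 305.]), array([405. ,  42.7]), array([116.3, 166.4]), 81.7, np.int32(3983))
blue (array([300., 178.]), array([674.5,   4.1]), array([114.7, 167. ]), 82.0, np.int32(3749))
dark (array([583.,   7.]), array([1106.8, -626.5]), array([ 91.7, 437. ]), 0.9, np.int32(1455))
dark (array([237., 152.]), array([731.8, 141.2]), array([50.2, 38.2]), 45.7, np.int32(348))
dark (array([209., 221.]), array([581.6, 197.8]), array([160.6, 161.1]), 79.4, np.int32(5629))
dark (array([ 41., 245.]), array([524.5, 571.5]), array([  5.9, 225.4]), 81.5, np.int32(251))
dark (array([638., 414.]), array([ 145.4, -782.9]), array([245.1,  12.6]), 4.0, np.int32(234))
dark (array([283., 465.]), array([73.7, 36.5]), array([ 80.3, 289.2]), 0.7, np.int32(3363))
tile (array([485.,  35.]), array([1022.6, -435.8]), array([170.9, 763.5]), 0.2, np.int32(19548))
tile (array([457., 236.]), array([ 555.9, -328.4]), array([79.4, 69.7]), 39.7, np.int32(1195))
tile (array([370., 254.]), array([ 513.9, -146.2]), array([110. ,  93.7]), 67.3, np.int32(1669))
tile (array([595., 263.]), array([ 499.5, -648.4]), array([162. ,   6.7]), 51.8, np.int32(196))
tile (array([372., 342.]), array([ 335.7, -149.7]), array([78.7, 67.8]), 11.1, np.int32(880))
[[20, 40, 166], [10, 110, 137], [9, 183, 149]] [[ 0.5733 -0.1244  0.024 ]]
[[20, 41, 168], [18, 41, 148], [14, 63, 97]] [[ 0.5393 -0.2149  0.024 ]]
[[9, 138, 107], [17, 48, 107], [20, 42, 170]] [[ 0.4517 -0.1817  0.024 ]]
[[9, 121, 147], [9, 172, 147], [15, 56, 151]] [[ 0.4939 -0.0815  0.024 ]]
[[0.728 0.137 0.03 ]]
[[0.392 0.183 0.03 ]]
[[ 0.679 -0.171  0.03 ]]
[[300. 200.]]
```

View pics/crop0.png

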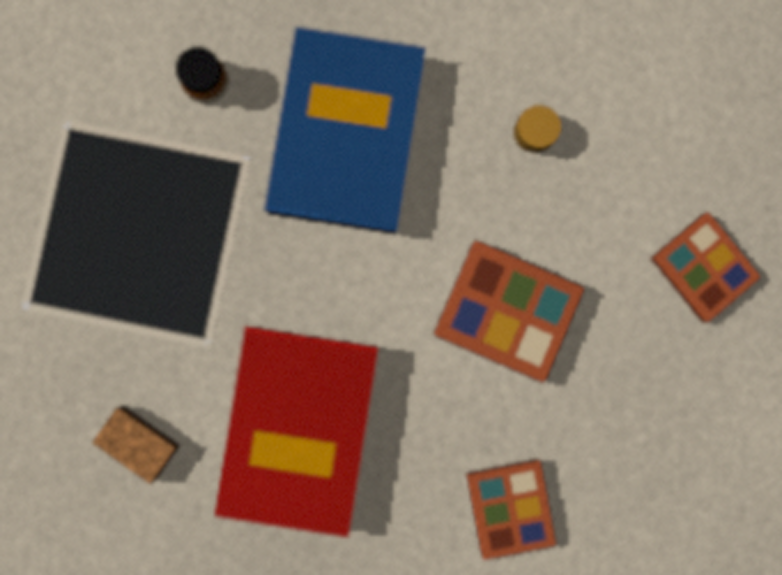

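The tile at (372,255) measures 110 x 94 mm, which matches. The other two are about 79 x 69 mm, so they are look-alikes.

- **Gap:** yaw is about -8.15°, with mid-gap at (0.540, 0.023).
- **Tile in the gap frame:** (-2, -172) mm, turned -14.5°.
- **Mat in the gap frame:** (17, 179) mm.

A flat two-finger pusher square to the gap will hit the rear corner first and square the tile up by itself.

```bash
cat >> h.py <<'E'
M=np.array([.5398,.0234]);G=np.radians(-8.15)
ex=np.array([np.cos(G),np.sin(G)]);ey=np.array([-np.sin(G),np.cos(G)])
def g2w(x,y): return M+ex*x/1000+ey*y/1000
def w2g(p): d=(np.array(p)[:2]-M)*1000; return np.array([d@ex,d@ey]).round(1)
def go(x,y,z,yaw=-98.15):
    from plant import ctrl
    o=ctrl.get_obs();p=np.array(o["tool_pos"]);R=Ro.from_euler('xyz',o["orientation"],degrees=True).as_matrix()
    d=np.r_[g2w(x,y),z]-p
    dy=(yaw-o["orientation"][2]+180)%360-180
    print("t",round(float(o["clock"]),2),"tcp gap",w2g(p),round(p[2],4),"ori",o["orientation"].round(2),"op",round(o["opening"],4),"F",o["force"].round(1))
    print("shift",(R.T@d/.1).round(3),"turn",round(-dy/180,4))
E
python3 -c "
from h import *
go(0,-271,.2)"
```

```text
t 0.15 tcp gap [-264.  -719.2] 0.2044 ori [ 1.7992e+02 -1.0000e-02 -1.6483e+02] op 0.0881 F [-0.6 -1.1  0.4]
shift [-4.198  3.071  0.048] turn -0.3705
```

```bash
python3 -m creep '[[-0.15,0.1,0,-0.037,44],[-0.3,0.2,0,-0.074,44],[-0.45,0.32,0,-0.11,44],[-0.6,0.44,0,-0.148,44],[-0.75,0.55,0,-0.185,44],[-0.9,0.65,0,-0.222,44],[-1,0.73,0,-0.26,44],[-1,0.73,0,-0.29,44]]'; python3 -c "
from h import *
go(0,-271,.2)"
```

```text
clock: 0.82
tool_pos: [0.2553, -0.5531, 0.2052]
orientation: [-180.0, 0.0, -112.2]
force: [0.5, 0.3, -0.5]
opening: 0.0447
t 0.82 tcp gap [-199.9 -611. ] 0.2052 ori [-1.7999e+02  3.0000e-02 -1.1218e+02] op 0.0447 F [ 0.5  0.3 -0.5]
shift [-3.783 -1.115  0.054] turn -0.0779
```

```bash
python3 -m creep '[[-0.15,-0.05,0,-0.02,44],[-0.3,-0.1,0,-0.04,44],[-0.45,-0.15,0,-0.06,44],[-0.6,-0.2,0,-0.078,44],[-0.75,-0.25,0,-0.078,44],[-0.9,-0.27,0,-0.078,44],[-1,-0.3,0,-0.078,44],[-1,-0.3,0,-0.078,44]]'; python3 -c "
from h import *
go(0,-271,.2)"
```

```text
clock: 1.48
tool_pos: [0.3211, -0.4729, 0.2052]
orientation: [-180.0, 0.0, -98.5]
force: [0.1, 0.9, 0.6]
opening: 0.044
t 1.48 tcp gap [-146.1 -522.3] 0.2052 ori [-1.7999e+02  1.0000e-02 -9.8510e+01] op 0.044 F [0.1 0.9 0.6]
shift [-2.522 -1.446  0.053] turn -0.002
```

```bash
python3 -m creep '[[-0.15,-0.1,0,-0.002,44],[-0.3,-0.2,0,-0.002,44],[-0.5,-0.3,0,-0.002,44],[-0.7,-0.45,0,-0.002,44],[-0.9,-0.6,0,-0.002,44],[-1,-0.75,0,-0.002,44],[-1,-0.75,0,-0.002,44],[-1,-0.75,0,-0.002,44]]'; python3 -m creep '[[-0.15,-0.1,0,0,44],[-0.3,-0.2,0,0,44],[-0.5,-0.3,0.2,0,44],[-0.7,-0.45,0.4,0,44],[-0.9,-0.6,0.6,0,44],[-1,-0.68,0.8,0,44],[-1,-0.68,1,0,44],[-1,-0.68,1,0,44]]';python3 -c "
from h import *
go(0,-271,.009)"
```

```text
clock: 2.15
tool_pos: [0.4097, -0.3863, 0.2049]
orientation: [180.0, 0.0, -98.1]
force: [-0.4, 0.1, -1.7]
opening: 0.0439
clock: 2.82
tool_pos: [0.4882, -0.2964, 0.1011]
orientation: [179.6, 0.1, -98.3]
force: [-0.2, 0.6, -0.9]
opening: 0.0441
t 2.82 tcp gap [  -5.7 -323.9] 0.1011 ori [ 1.7962e+02  8.0000e-02 -9.8260e+01] op 0.0441 F [-0.2  0.6 -0.9]
shift [-0.528 -0.062  0.921] turn -0.0006
```

```bash
python3 -m creep '[[-0.15,-0.02,0,0,44],[-0.3,-0.04,0.1,0,44],[-0.45,-0.04,0.2,0,44],[-0.49,-0.04,0.35,0,44],[-0.49,-0.04,0.5,0,44],[-0.49,-0.04,0.6,0,44],[-0.49,-0.04,0.6,0,44],[-0.49,-0.04,0.6,0,44]]'
python3 - <<'E'
from h import *
from plant import snapshot
go(0,-271,.009)
for n in("scene","top"):
    s=snapshot(n);cv2.imwrite(f"pics/{n}1.png",s["img"])
    if n=="scene": cv2.imwrite("pics/s1c.png",cv2.resize(s["img"][130:380,80:480],None,fx=2,fy=2))
E
```

```text
clock: 3.48
tool_pos: [0.5016, -0.2501, 0.0455]
orientation: [180.0, -0.0, -98.3]
force: [-0.9, 0.4, 0.1]
opening: 0.0441
t 3.48 tcp gap [   0.9 -276.2] 0.0455 ori [ 1.7997e+02 -2.0000e-02 -9.8270e+01] op 0.0441 F [-0.9  0.4  0.1]
shift [-0.052  0.009  0.365] turn -0.0007
```

View pics/top1.png

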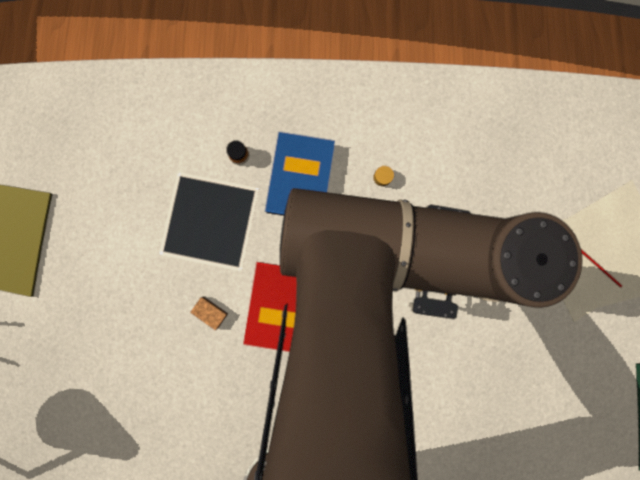

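View pics/s1c.png

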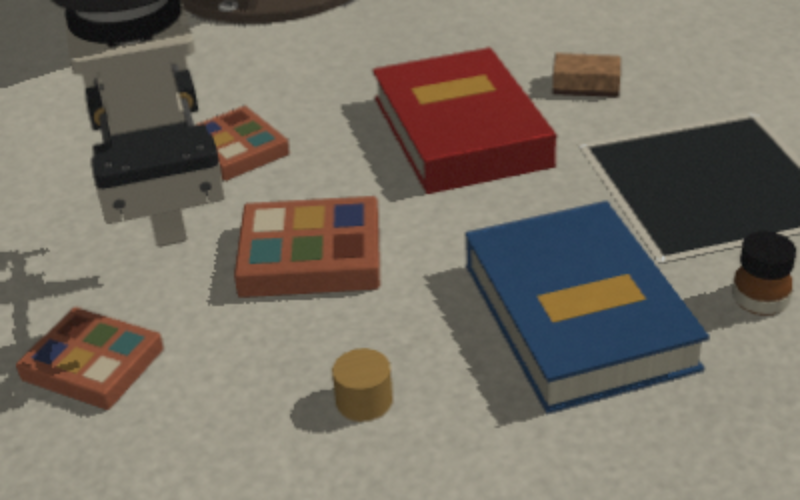

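The fingers stand behind the tile at crop (170,235). The tile at (310,245) and the bystanders are untouched. I'll descend and start the push.

```bash
python3 -m creep '[[0,0,0.1,0,44],[0,0,0.2,0,44],[0,0,0.3,0,44],[0,0,0.35,0,44],[0,0,0.35,0,44],[0,0,0.35,0,44],[-0.03,0,0.35,0,44],[-0.05,0,0.35,0,44]]'; python3 -c "
from h import *
go(0,-271,.009)"; python3 -m creep '[[-0.05,0,0,0,44],[-0.1,0,0,0,44],[-0.16,0,0,0,44],[-0.22,0,0,0,44],[-0.28,0,0,0,44],[-0.34,0,0,0,44],[-0.4,0,0,0,44],[-0.45,0,0,0,44]]'
python3 - <<'E'
from h import *
from plant import snapshot
go(0,-230,.009)
s=snapshot("scene");cv2.imwrite("pics/s2.png",cv2.resize(s["img"][130:380,80:480],None,fx=2,fy=2))
E
```

```text
clock: 4.25
tool_pos: [0.503, -0.2441, 0.0105]
orientation: [-180.0, -0.0, -98.2]
force: [0.8, -0.3, -0.1]
opening: 0.0438
t 4.25 tcp gap [   1.5 -270. ] 0.0105 ori [-179.97   -0.    -98.23] op 0.0438 F [ 0.8 -0.3 -0.1]
shift [0.01  0.015 0.015] turn -0.0004
clock: 4.92
tool_pos: [0.5092, -0.199, 0.0102]
orientation: [-180.0, 0.0, -98.2]
force: [-0.3, 0.2, 0.4]
opening: 0.0441
t 4.92 tcp gap [   1.2 -224.5] 0.0102 ori [-180.      0.    -98.21] op 0.0441 F [-0.3  0.2  0.4]
shift [0.055 0.012 0.012] turn -0.0003
```

View pics/s2.png

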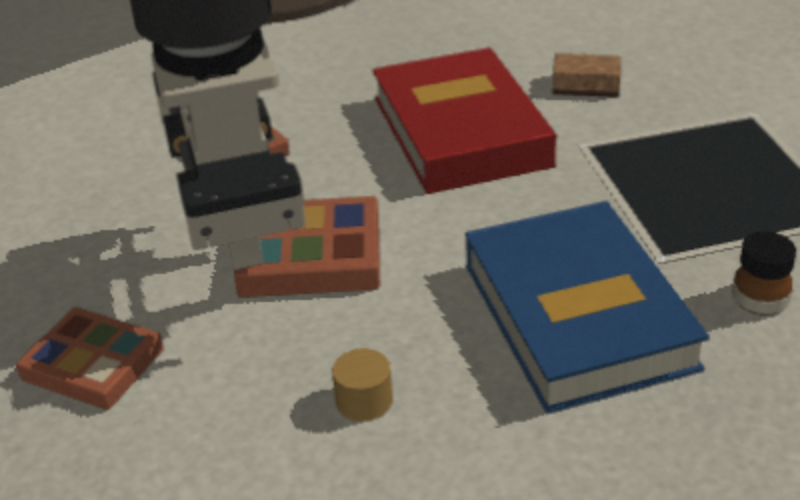

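Run:
```python
from h import *
from plant import snapshot,ctrl
import pickle
s=snapshot("scene");im=s["img"].copy()
s0=pickle.load(open("top.pkl","rb"))
o=ctrl.get_obs();p=o["tool_pos"];R=Ro.from_euler('xyz',o["orientation"],degrees=True).as_matrix()
def dot(P,c):
    for q in w2p(s,P): cv2.circle(im,tuple(int(v) for v in q.round()),1,c,-1)
dot(p,(0,255,0))
for y in(.022,.043,-.022,-.043): dot(p+R@[-.0095,y,0],(255,0,255))
W=p2w(s0,[(361,226),(404,243),(388,285),(340,264)],.024)
dot(W,(0,255,255)); 
for a in((-52,-60),(-52,60),(52,-60),(52,60)): dot(np.r_[g2w(*a),.034],(255,255,0))
cv2.imwrite("pics/s2d.png",cv2.resize(im[200:300,170:370],None,fx=4,fy=4,interpolation=cv2.INTER_CUBIC))
```

```text
(no output)
```

View pics/s2d.png

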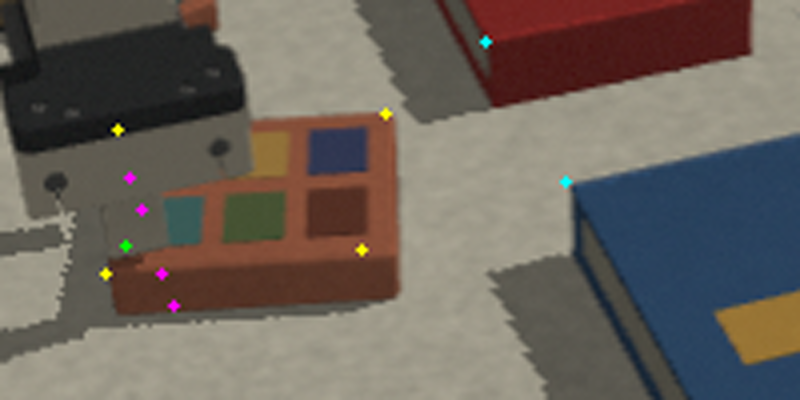

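Run:
```python
from h import *
a=cv2.imread("pics/scene0.png")[200:300,170:300]
from plant import snapshot
s=snapshot("scene");b=s["img"][200:300,170:300]
cv2.imwrite("pics/cmp.png",cv2.resize(np.hstack([a,b]),None,fx=3,fy=3,interpolation=cv2.INTER_NEAREST))
```

```text
(no output)
```

View pics/cmp.png

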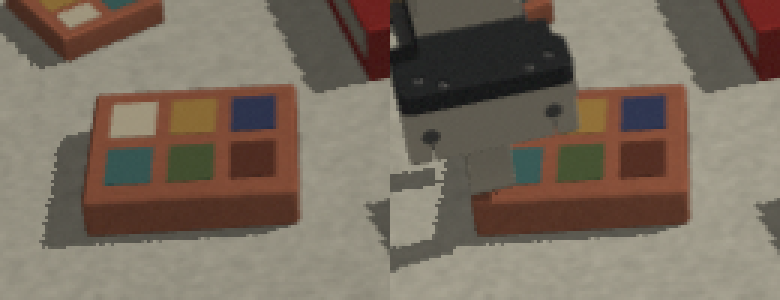

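```bash
python3 - <<'E'
from h import *
from plant import snapshot
import pickle
st=pickle.load(open("top.pkl","rb")); ss=snapshot("scene")
def ray(s,px):
    a=p2w(s,px,0.0)[0];c=np.array(s["xyz"]);d=c-a;return c,d/np.linalg.norm(d)
def tri(pt,ps):
    A=np.zeros((3,3));b=np.zeros(3);r=[ray(st,pt),ray(ss,ps)]
    for c,d in r:
        P=np.eye(3)-np.outer(d,d);A+=P;b+=P@c
    x=np.linalg.solve(A,b);return x.round(4),[round(1000*float(np.linalg.norm((np.eye(3)-np.outer(d,d))@(x-c))),1) for c,d in r]
# order: A far+x +y ...
print("tile")
T=[(357,226),(404,243),(387,285),(340,264)]
S=[(269.5,264.5),(198.5,269),(202.5,231),(268,228.5)]
for a,b in zip(T,S):print(tri(a,b))
print("mat corners z0");
for a,b in [((180,177),(504,240)),((255,191),(412,256)),((240,267),(372,206)),((164,251),(461,189))]:print(tri(a,b))
E
python3 - <<'E'
import cv2
a=cv2.imread("pics/top0.png")
cv2.imwrite("pics/t_c.png",cv2.resize(a[210:300,325:425],None,fx=6,fy=6,interpolation=cv2.INTER_NEAREST))
E
```

```text
tile
(array([ 0.575 , -0.1138,  0.0172]), [3.1, 3.1])
(array([ 0.5399, -0.2137,  0.022 ]), [1.7, 1.7])
(array([ 0.4523, -0.1778,  0.0247]), [1.7, 1.7])
(array([ 0.4947, -0.0797,  0.0227]), [2.0, 2.0])
mat corners z0
(array([ 0.678 ,  0.2678, -0.0055]), [2.9, 2.9])
(array([0.6475, 0.1019, 0.0024]), [2.0, 2.0])
(array([ 0.4848,  0.1298, -0.0053]), [0.8, 0.8])
(array([ 0.5191,  0.2986, -0.0018]), [6.8, 6.8])
```

View pics/t_c.png

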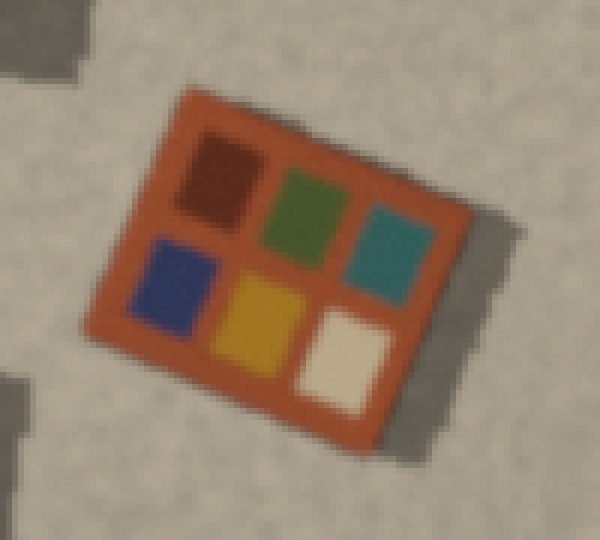

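The tile hasn't moved, and the near fingertip seems to hover over its corner even though the TCP reads z = 10 mm. Before going on I'll back off and compare the real fingertip height with the readout.

```bash
python3 -m creep '[[0,0,-0.06,0,44],[0.1,0,-0.06,0,44],[0.2,0,-0.06,0,44],[0.3,0,-0.06,0,44],[0.4,0,-0.06,0,44],[0.5,0,-0.06,0,44],[0.5,0,0,0,44],[0.5,0,0,0,44]]'
python3 - <<'E'
from h import *
from plant import snapshot,ctrl
s=snapshot("scene");im=s["img"].copy()
o=ctrl.get_obs();p=o["tool_pos"];R=Ro.from_euler('xyz',o["orientation"],degrees=True).as_matrix()
go(0,-270,.009);print(o["joint_pos"])
L=[]
for z in(0,-.02,-.04):
  for y in(.022,.043,-.022,-.043):
    for x in(.0095,-.0095): L.append(p+R@[x,y,z])
b=cv2.resize(im[190:290,120:280],None,fx=5,fy=5,interpolation=cv2.INTER_CUBIC)
for q in w2p(s,L):
    cv2.circle(b,(int((q[0]-120)*5),int((q[1]-190)*5)),2,(255,0,255),-1)
q=w2p(s,p)[0];cv2.circle(b,(int((q[0]-120)*5),int((q[1]-190)*5)),3,(0,255,0),-1)
cv2.imwrite("pics/tip.png",b)
E
```

```text
clock: 5.78
tool_pos: [0.5008, -0.2501, 0.009]
orientation: [179.9, 0.0, -98.4]
force: [-0.6, 1.2, -0.6]
opening: 0.044
t 5.83 tcp gap [   0.3 -275.8] 0.0093 ori [ 1.7991e+02  1.0000e-02 -9.8310e+01] op 0.0437 F [-0.3  0.5 -0.1]
shift [-0.058  0.003  0.003] turn -0.0009
[-6.45788182e+00  2.16250612e+01 -2.72599709e+01 -1.60937665e-02
 -4.12037512e+01 -1.83765559e+00]
```

View pics/tip.png

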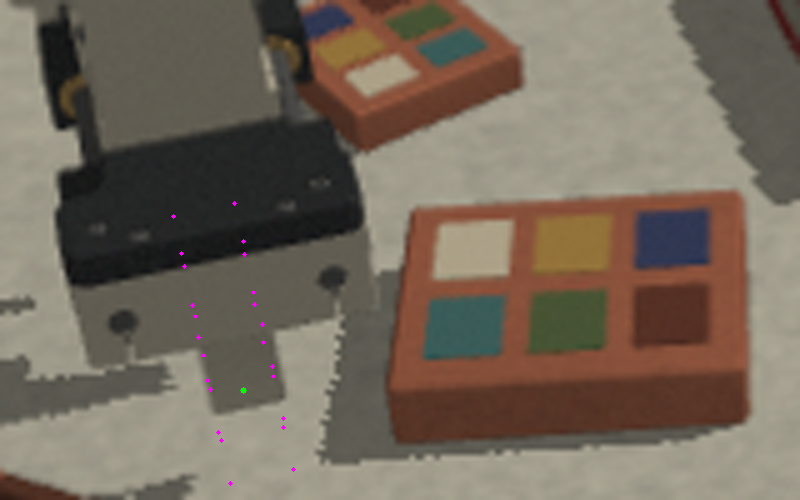

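The seen fingertip lies above its projected place, and its shadow suggests a height of about 25 mm. I'll change only the opening at this height to see how the tips move.

```bash
cat > tip.py <<'E'
import sys
from h import *
from plant import snapshot,ctrl
s=snapshot("scene");im=s["img"].copy()
o=ctrl.get_obs();p=o["tool_pos"];R=Ro.from_euler('xyz',o["orientation"],degrees=True).as_matrix()
go(0,-270,.009)
h=o["opening"]/2
u,v=[int(a) for a in w2p(s,p)[0]]; u0=max(0,u-90);v0=max(0,v-65)
b=cv2.resize(im[v0:v0+110,u0:u0+160],None,fx=5,fy=5,interpolation=cv2.INTER_CUBIC)
def dot(P,c):
  for q in w2p(s,P): cv2.circle(b,(int((q[0]-u0)*5),int((q[1]-v0)*5)),2,c,-1)
dot(p,(0,255,0))
for y in(h,h+.021,-h,-h-.021):
    for x in(.0095,-.0095): dot(p+R@[x,y,0],(255,0,255))
cv2.imwrite(sys.argv[1],b)
E
python3 -m creep '[[0,0,0,0,87],[0,0,0,0,87],[0,0,0,0,87],[0,0,0,0,87],[0,0,0,0,87],[0,0,0,0,87],[0,0,0,0,87],[0,0,0,0,87]]'; python3 tip.py pics/tip2.png
```

```text
clock: 6.5
tool_pos: [0.5019, -0.2492, 0.0102]
orientation: [-180.0, 0.0, -98.2]
force: [0.1, -0.2, 0.7]
opening: 0.0861
t 6.55 tcp gap [   1.2 -275.2] 0.0102 ori [-179.99    0.    -98.22] op 0.0864 F [0.8 0.5 0. ]
shift [-0.052  0.012  0.012] turn -0.0004
```

View pics/tip2.png

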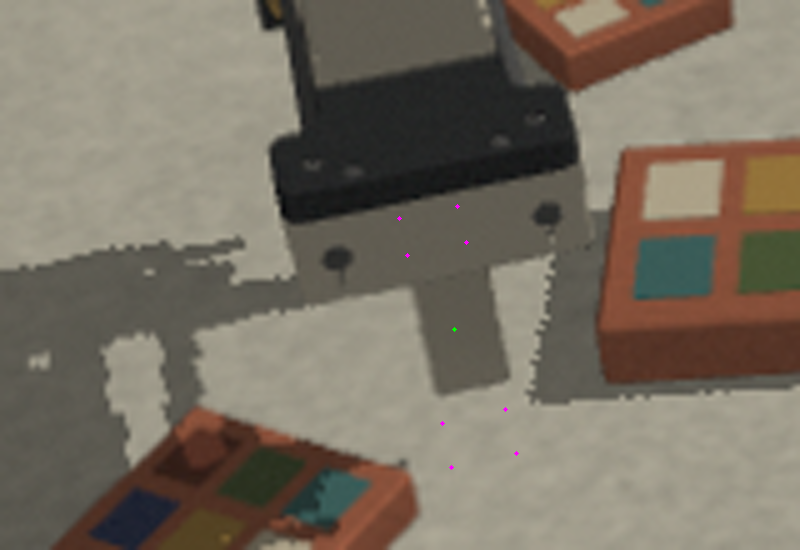

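The tips are about 12–16 mm above the readout at both openings, so the printed TCP z is off. I'll lower in small steps, watching the force.

```bash
python3 -m creep '[[0,0,0.01,0,44],[0,0,0.02,0,44],[0,0,0.03,0,44],[0,0,0.04,0,44],[0,0,0.05,0,44],[0,0,0.06,0,44],[0,0,0.07,0,44],[0,0,0.07,0,44]]'; python3 tip.py pics/tip3.png
```

```text
clock: 7.22
tool_pos: [0.5017, -0.2492, 0.0029]
orientation: [180.0, 0.0, -98.2]
force: [-0.1, -0.1, -0.1]
opening: 0.045
t 7.27 tcp gap [   1.  -275.2] 0.003 ori [179.98  -0.   -98.23] op 0.0444 F [ 0.8 -0.7  0. ]
shift [-0.052  0.01  -0.06 ] turn -0.0004
```

View pics/tip3.png

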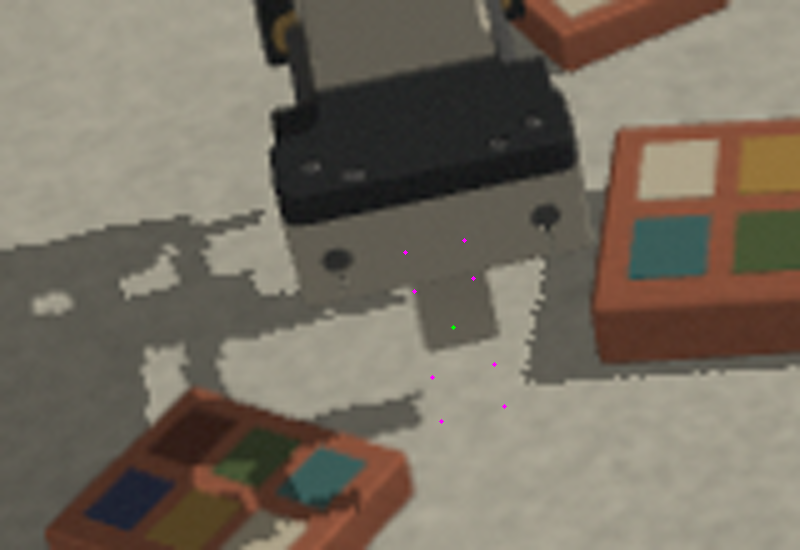

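```bash
python3 -m creep '[[0,0,0.01,0,44],[0,0,0.02,0,44],[0,0,0.03,0,44],[0,0,0.04,0,44],[0,0,0.05,0,44],[0,0,0.06,0,44],[0,0,0.07,0,44],[0,0,0.07,0,44]]'; python3 tip.py pics/tip4.png
```

```text
clock: 7.93
tool_pos: [0.5017, -0.2492, -0.0041]
orientation: [180.0, 0.0, -98.2]
force: [-0.4, 0.7, 0.0]
opening: 0.0441
t 7.98 tcp gap [   1.  -275.2] -0.004 ori [179.98  -0.   -98.23] op 0.0441 F [0.7 0.6 0.5]
shift [-0.052  0.01  -0.13 ] turn -0.0004
```

View pics/tip4.png

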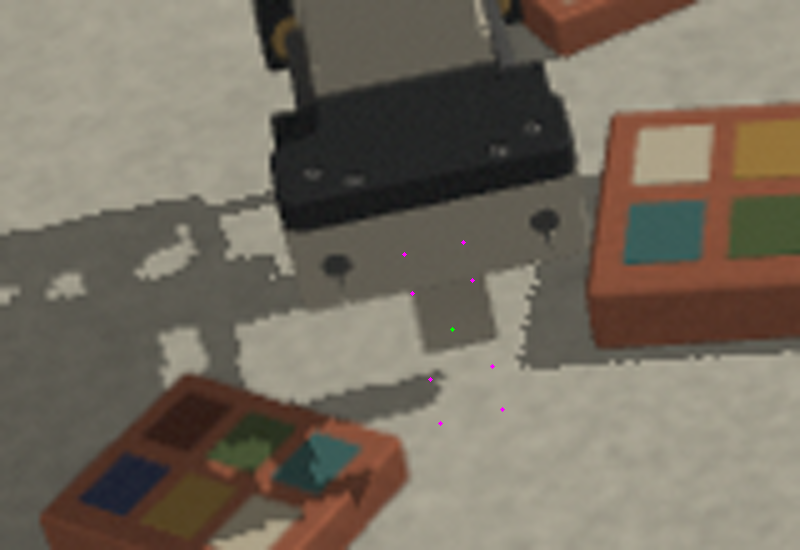

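There is no contact at a TCP readout of -4 mm, and the shadow puts the tips about 11 mm above the desk, so the readout is about 15 mm low. I'll lower 3 mm more and push.

```bash
python3 -m creep '[[0,0,0.01,0,44],[0,0,0.02,0,44],[0,0,0.03,0,44],[-0.06,0,0.03,0,44],[-0.12,0,0.03,0,44],[-0.2,0,0.03,0,44],[-0.26,0,0.03,0,44],[-0.32,0,0.03,0,44]]';python3 -m creep '[[-0.04,0,0,0,44],[-0.08,0,0,0,44],[-0.12,0,0,0,44],[-0.16,0,0,0,44],[-0.2,0,0,0,44],[-0.24,0,0,0,44],[-0.28,0,0,0,44],[-0.28,0,0,0,44]]'; python3 tip.py pics/p1.png
```

```text
clock: 8.65
tool_pos: [0.5068, -0.2168, -0.0067]
orientation: [-180.0, -0.0, -98.2]
force: [0.8, -1.7, -1.0]
opening: 0.0442
clock: 9.32
tool_pos: [0.5105, -0.1892, -0.0068]
orientation: [180.0, 0.0, -98.2]
force: [0.1, -0.1, 0.1]
opening: 0.0437
t 9.37 tcp gap [   1.  -214.7] -0.0069 ori [ 1.7998e+02  1.0000e-02 -9.8200e+01] op 0.0441 F [ 0.7 -0.3  0.1]
shift [ 0.553  0.009 -0.159] turn -0.0003
```

View pics/p1.png

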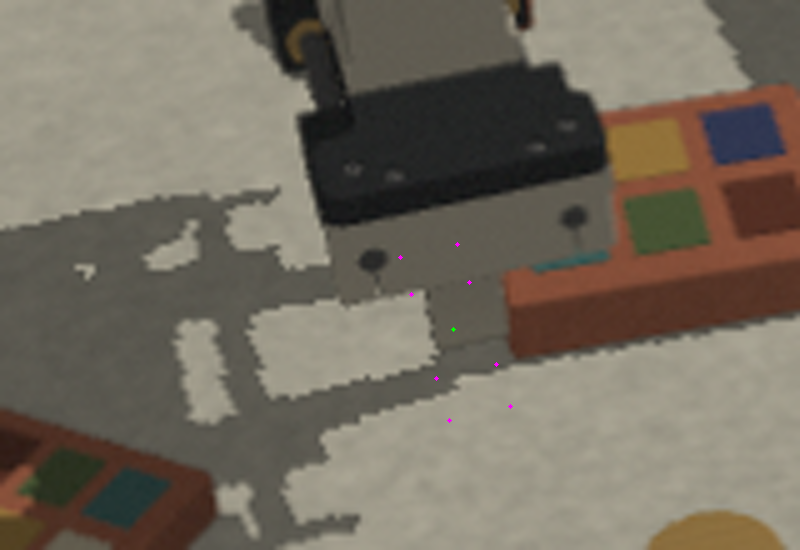

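Contact: the tile has turned to meet the fingers. I'll measure its pose in the scene view against the book edges.

```bash
cat > ov.py <<'E'
import sys
from h import *
from plant import snapshot
# usage: out x y rotdeg : overlay tile model (gap mm, deg rel gap) and book tops
s=snapshot("scene");im=s["img"]
x,y,r=map(float,sys.argv[2:5])
u0,v0=[int(a) for a in w2p(s,np.r_[g2w(x,y),0])[0]];u0-=110;v0-=75;u0=max(u0,0)
f=4;b=cv2.resize(im[v0:v0+150,u0:u0+200],None,fx=f,fy=f,interpolation=cv2.INTER_CUBIC)
def poly(P,c):
  q=((w2p(s,P)-[u0,v0]+.5)*f).round().astype(int);cv2.polylines(b,[q.reshape(-1,1,2)],True,c,1)
cr,sr=np.cos(np.radians(r)),np.sin(np.radians(r))
for z,c in((.024,(0,255,0)),(0,(255,255,0))):
  poly([np.r_[g2w(x+cr*a-sr*d,y+sr*a+cr*d),z] for a,d in((47.5,55),(47.5,-55),(-47.5,-55),(-47.5,55))],c)
for a in(-222,52): poly([np.r_[g2w(a+i,j),.034] for i,j in((0,-60),(170,-60),(170,60),(0,60))],(255,0,255))
cv2.imwrite(sys.argv[1],b);go(0,0,0)
E
python3 ov.py pics/o1.png 0 -150 0
```

```text
t 9.42 tcp gap [   0.9 -214.9] -0.0069 ori [ 1.7997e+02  1.0000e-02 -9.8210e+01] op 0.0439 F [ 0.7  0.4 -0.1]
shift [-2.149  0.012 -0.069] turn -0.0003
```

View pics/o1.png

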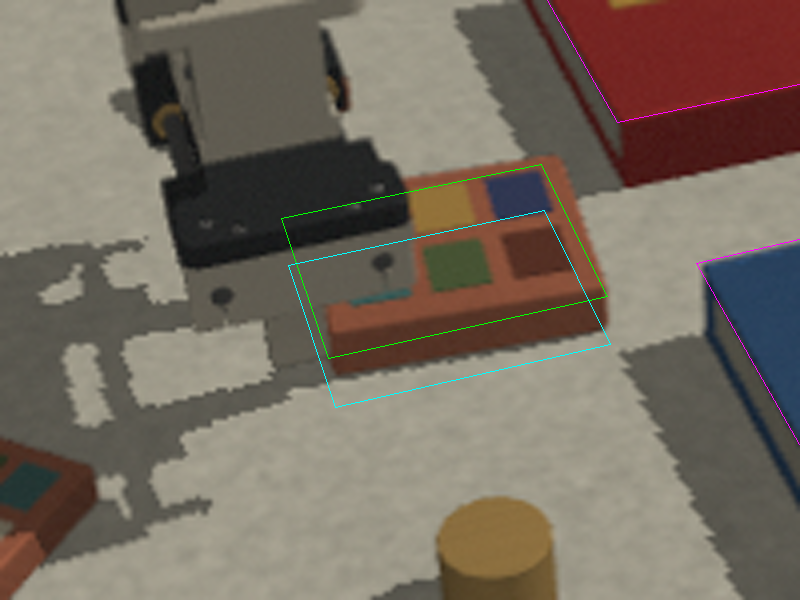

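Run:
```python
from h import *
from plant import snapshot
s=snapshot("scene");b=s["img"][215:285,190:300];print(w2p(s,np.r_[g2w(0,-150),0]))
cv2.imwrite("pics/z1.png",cv2.resize(b,None,fx=7,fy=7,interpolation=cv2.INTER_NEAREST))
```

```text
[[247.73082074 255.37105794]]
```

View pics/z1.png

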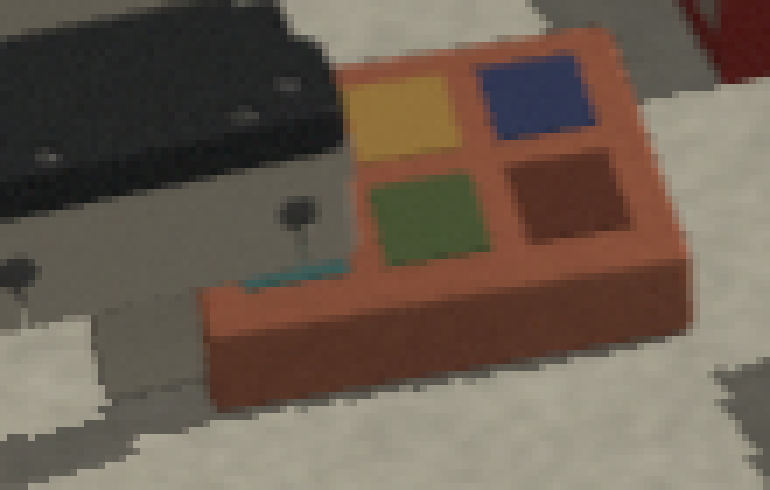

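The tile is flat on the desk and the finger sits flush behind it. Now the pose, from top corners at scene pixels (219.7,262.9), (288.6,251.9) and (277.1,219.3).

```bash
cat > sc.py <<'E'
import sys,json
from h import *
from plant import snapshot
# corners b(rear near +x), a(front near +x), d(front -x) as px in scene at z=.024
s=snapshot("scene")
W=p2w(s,json.loads(sys.argv[1]),.024)[:,:2]
g=np.array([w2g(w) for w in W]);print(g.tolist())
v=g[1]-g[0];print("len",np.hypot(*v).round(1),"ang",np.degrees(np.arctan2(-v[0],v[1])).round(1))
v=g[1]-g[2];print("wid",np.hypot(*v).round(1),"ang",np.degrees(np.arctan2(v[1],v[0])).round(1))
print("centre",(g[0]+g[2])/2)
bk=[w2g(w).tolist() for w in p2w(s,[(345,303.5),(314,244.5)],.034)[:,:2]];print(bk)
E
python3 sc.py "[[219.7,262.9],[288.6,251.9],[277.1,219.3]]"
```

```text
[[33.7, -200.1], [44.0, -93.6], [-47.8, -85.6]]
len 107.0 ang -5.5
wid 92.1 ang -5.0
centre [  -7.05 -142.85]
[[192.7, -58.4], [52.3, -54.5]]
```

The tile's centre is at (-7,-143) with the angle at -5°. It needs about 7 mm toward +x plus the rest of the turn. I'll nudge it on its -x side, slightly behind the centre, with the fingers closed; that does both. First I back off, lift clear and go round.

```bash
python3 -m creep '[[0.05,0,0,0,44],[0.1,0,0,0,44],[0.12,0,-0.15,0,40],[0.12,0,-0.35,0,30],[0.12,0,-0.45,0,20],[0.12,0.15,-0.45,0,10],[0.1,0.35,-0.45,0,0],[0,0.55,-0.45,0,0]]';python3 -m creep '[[-0.15,0.2,0,0,0],[-0.3,0.35,0,0,0],[-0.45,0.38,0,0,0],[-0.54,0.38,0,0,0],[-0.54,0.38,0,0,0],[-0.54,0.38,0,0,0],[-0.54,0.38,0,0,0],[-0.54,0.38,0,0,0]]'
python3 - <<'E'
from h import *
from plant import snapshot
go(-90,-161,-.006)
s=snapshot("scene");cv2.imwrite("pics/n1.png",cv2.resize(s["img"][150:300,150:350],None,fx=4,fy=4))
E
```

```text
clock: 10.18
tool_pos: [0.4554, -0.1827, 0.0381]
orientation: [-180.0, 0.0, -98.3]
force: [-0.4, -0.2, -0.2]
opening: 0.0122
clock: 10.85
tool_pos: [0.4264, -0.1235, 0.038]
orientation: [180.0, -0.0, -98.3]
force: [-0.3, -0.1, 0.2]
opening: 0.0004
t 10.85 tcp gap [ -91.4 -161.5] 0.038 ori [179.99  -0.   -98.26] op 0.0004 F [-0.3 -0.1  0.2]
shift [-0.005 -0.014  0.44 ] turn -0.0006
```

View pics/n1.png

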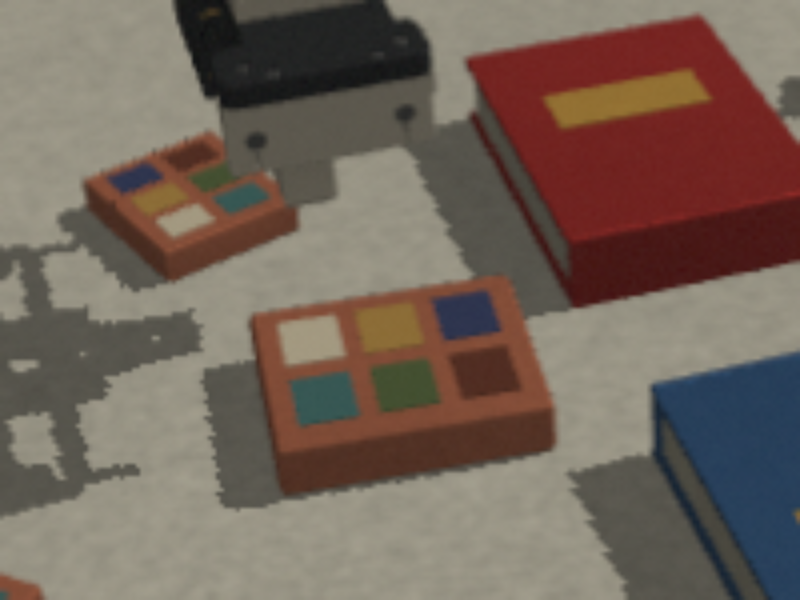

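The whole tile is now visible, with corners at crop (278,450), (553,408), (515,278) and (253,315).

```bash
python3 sc.py "[[219.5,262.5],[288.2,252],[278.8,219.5]]"
python3 - <<'E'
from h import *
from plant import snapshot
s=snapshot("scene")
print([w2g(w) for w in p2w(s,[(213.2,228.7)],.024)])
# book corners from this crop: red rear-near top (573,243), blue rear-far(-x) top (656,385)
for p in p2w(s,[(150+573/4,150+243/4),(150+656/4,150+385/4)],.034): print("book",w2g(p))
E
```

```text
[[32.6, -200.2], [44.0, -94.2], [-46.2, -83.1]]
len 106.6 ang -6.1
wid 90.9 ang -7.0
centre [  -6.8  -141.65]
[[192.7, -58.4], [52.3, -54.5]]
[array([ -58.6, -192.1])]
book [-48.4 -56.6]
book [ 56.5 -56. ]
```

In this view the books sit about 4 mm off in x, so relative to the gap the tile needs about +11 mm and +6.5°. I'll descend and approach slowly.

```bash
python3 -m creep '[[0,0,0.15,0,0],[0,0,0.3,0,0],[0,0,0.4,0,0],[0,0,0.44,0,0],[0,0,0.44,0,0],[0,-0.03,0.44,0,0],[0,-0.07,0.44,0,0],[0,-0.1,0.44,0,0]]';python3 -m creep '[[0,-0.02,0,0,0],[0,-0.04,0,0,0],[0,-0.06,0,0,0],[0,-0.08,0,0,0],[0,-0.09,0,0,0],[0,-0.1,0,0,0],[0,-0.1,0,0,0],[0,-0.1,0,0,0]]'
python3 - <<'E'
from h import *
from plant import snapshot
go(-90,-161,-.006)
s=snapshot("scene");cv2.imwrite("pics/n2.png",cv2.resize(s["img"][150:300,150:350],None,fx=4,fy=4))
E
```

```text
clock: 11.67
tool_pos: [0.4374, -0.1245, -0.0051]
orientation: [-179.9, 0.0, -98.2]
force: [0.3, 0.5, 0.8]
opening: 0.0005
clock: 12.33
tool_pos: [0.4457, -0.126, -0.006]
orientation: [180.0, -0.0, -98.2]
force: [-2.7, -1.4, 0.7]
opening: 0.0001
t 12.33 tcp gap [ -71.9 -161.3] -0.006 ori [ 1.7998e+02 -1.0000e-02 -9.8240e+01] op 0.0001 F [-2.7 -1.4  0.7]
shift [-0.002  0.181  0.   ] turn -0.0005
```

View pics/n2.png

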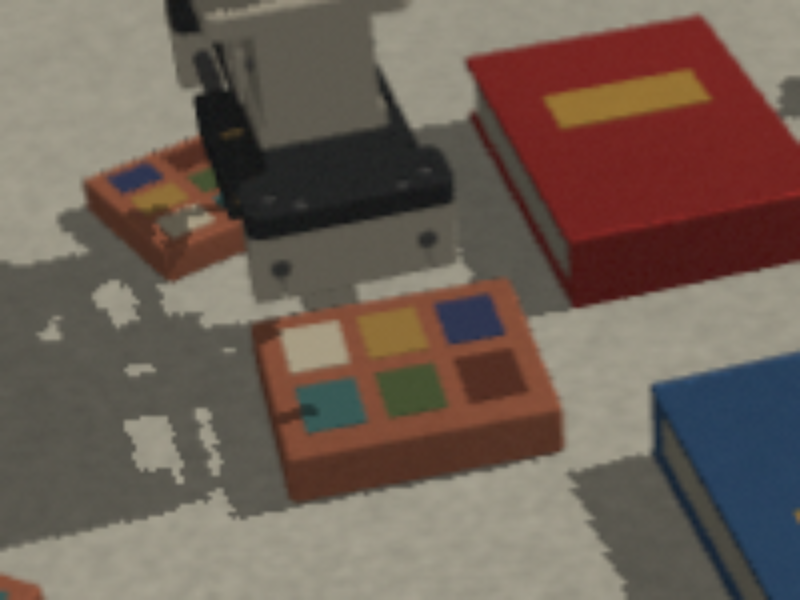

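Contact: the tile has shifted a few mm and is turning the right way. I'll continue by 7 mm.

```bash
python3 -m creep '[[0,-0.02,0,0,0],[0,-0.04,0,0,0],[0,-0.06,0,0,0],[0,-0.07,0,0,0],[0,-0.07,0,0,0],[0,-0.07,0,0,0],[0,-0.07,0,0,0],[0,-0.07,0,0,0]]'
python3 - <<'E'
from h import *
from plant import snapshot
go(-90,-161,-.006)
s=snapshot("scene");cv2.imwrite("pics/n3.png",cv2.resize(s["img"][150:300,150:350],None,fx=4,fy=4))
E
```

```text
clock: 13.05
tool_pos: [0.4536, -0.1269, -0.0056]
orientation: [-179.9, 0.0, -98.2]
force: [0.4, -0.7, 0.0]
opening: 0.0002
t 13.05 tcp gap [ -64.1 -161. ] -0.0056 ori [-1.7993e+02  1.0000e-02 -9.8220e+01] op 0.0002 F [ 0.4 -0.7  0. ]
shift [0.001 0.259 0.003] turn -0.0004
```

View pics/n3.png

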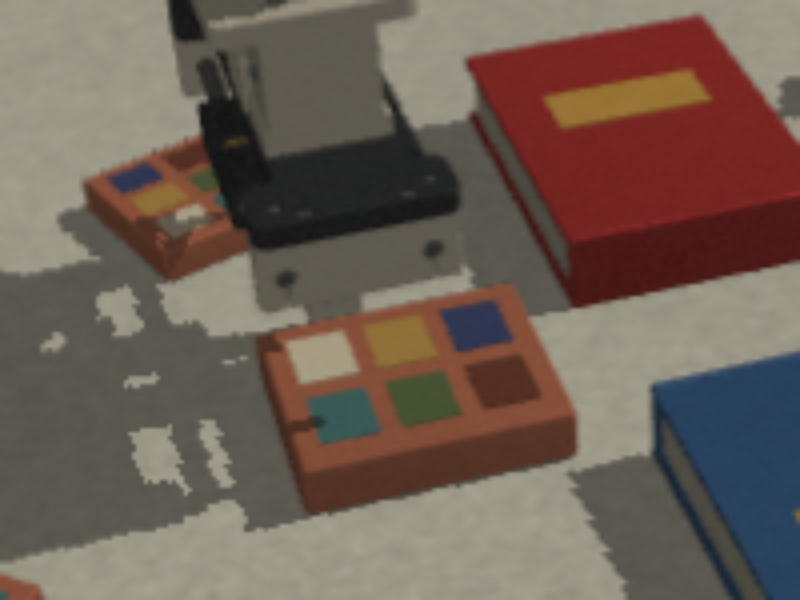

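```bash
cat > c4.py <<'E'
import sys,json
from h import *
from plant import snapshot
# crop px (x4 from 150,150): near rear, near front, far front, far rear -> gap pose, scene bias (+4,+4) removed
s=snapshot("scene");a=json.loads(sys.argv[1])
W=p2w(s,[(150+u/4,150+v/4) for u,v in a],.024)
g=np.array([w2g(w) for w in W])-[4,4];print(g.tolist())
for i,j,n in((0,1,"near"),(3,2,"far")): v=g[j]-g[i];print(n,np.hypot(*v).round(1),np.degrees(np.arctan2(-v[0],v[1])).round(1))
for i,j,n in((3,0,"rear"),(2,1,"front")): v=g[j]-g[i];print(n,np.hypot(*v).round(1),np.degrees(np.arctan2(v[1],v[0])).round(1))
print("centre",g.mean(0).round(1))
E
python3 c4.py "[[304,472],[575,413],[515,287],[260,338]]"
```

```text
[[45.0, -197.6], [46.0, -91.1], [-43.9, -89.0], [-45.5, -196.4]]
near 106.5 -0.5
far 107.4 -0.9
rear 90.5 -0.8
front 89.9 -1.3
centre [   0.4 -143.5]
```

Centred at about 0.4 mm, with the angle at about -1°. Now back behind the tile for the straight push.

```bash
python3 -m creep '[[0,0.05,0,0,0],[0,0.1,0,0,0],[0,0.1,-0.15,0,0],[0,0.1,-0.35,0,0],[0.15,0,-0.45,0,0],[0.35,-0.2,-0.45,0,10],[0.55,-0.45,-0.45,0,20],[0.72,-0.62,-0.45,0,30]]';python3 -m creep '[[0,-0.03,0,0,44],[0,-0.03,0,0,44],[0,-0.03,0,0,44],[0,-0.03,0,0,44],[0,-0.03,0.1,0,44],[0,-0.03,0.25,0,44],[0,-0.03,0.4,0,44],[0,-0.03,0.44,0,44]]'
python3 - <<'E'
from h import *
from plant import snapshot
go(0,-220,-.007)
s=snapshot("scene");cv2.imwrite("pics/n4.png",cv2.resize(s["img"][150:300,150:350],None,fx=4,fy=4))
E
```

```text
clock: 13.82
tool_pos: [0.5055, -0.2082, 0.0399]
orientation: [-179.9, -0.0, -98.2]
force: [1.1, 0.2, -0.1]
opening: 0.0149
clock: 14.48
tool_pos: [0.5049, -0.2067, -0.0071]
orientation: [179.8, 0.0, -98.2]
force: [-0.3, 0.9, 0.6]
opening: 0.0442
t 14.48 tcp gap [  -1.9 -232.7] -0.0071 ori [ 1.7982e+02  1.0000e-02 -9.8210e+01] op 0.0442 F [-0.3  0.9  0.6]
shift [-0.127 -0.019 -0.001] turn -0.0003
```

View pics/n4.png

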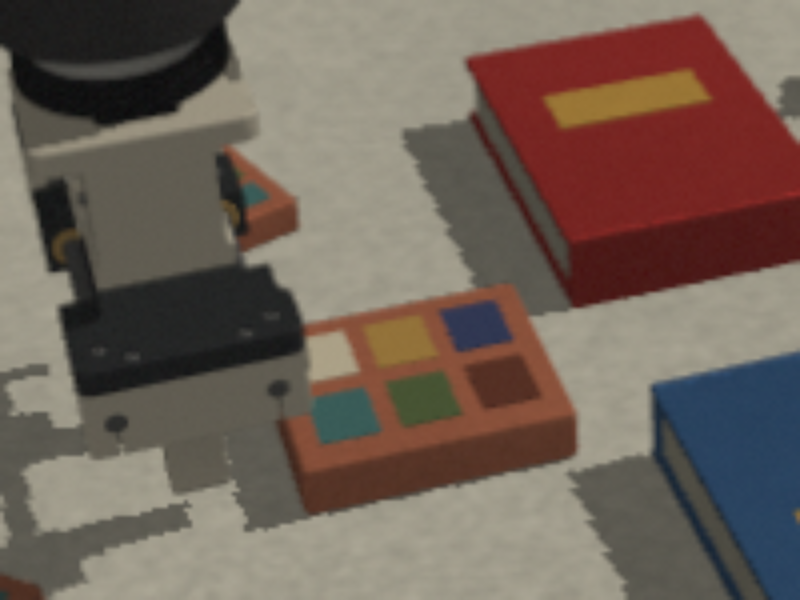

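Tile undisturbed, fingers behind it. I'll push to the gap mouth.

```bash
python3 -m creep '[[-0.06,-0.02,0,0,44],[-0.12,-0.03,0,0,44],[-0.18,-0.03,0,0,44],[-0.24,-0.03,0,0,44],[-0.3,-0.03,0,0,44],[-0.36,-0.03,0,0,44],[-0.42,-0.03,0,0,44],[-0.46,-0.03,0,0,44]]'
python3 - <<'E'
from h import *
from plant import snapshot
go(0,-180,-.007)
s=snapshot("scene");cv2.imwrite("pics/n5.png",cv2.resize(s["img"][150:300,150:350],None,fx=4,fy=4))
E
```

```text
clock: 15.2
tool_pos: [0.5167, -0.1619, -0.0044]
orientation: [-180.0, -0.0, -98.2]
force: [-1.0, -4.5, 1.6]
opening: 0.0442
t 15.2 tcp gap [   3.4 -186.7] -0.0044 ori [-1.7997e+02 -1.0000e-02 -9.8200e+01] op 0.0442 F [-1.  -4.5  1.6]
shift [-0.067  0.035  0.026] turn -0.0003
```

View pics/n5.png

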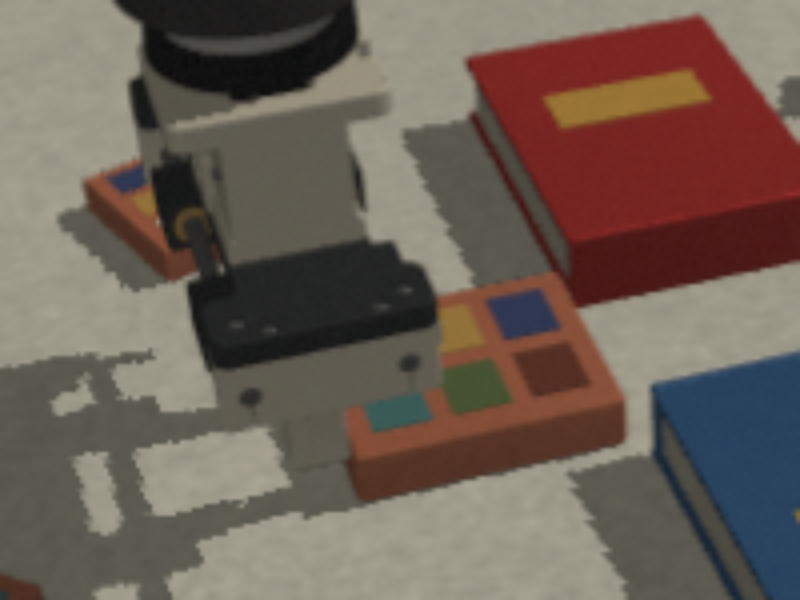

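```bash
python3 c4.py "[[354,461],[623,402],[560,275],[309,325]]"
```

```text
[[45.1, -178.4], [45.9, -71.5], [-45.7, -68.8], [-47.4, -175.7]]
near 106.9 -0.4
far 106.9 -0.9
rear 92.5 -1.7
front 91.6 -1.7
centre [  -0.5 -123.6]
```

Centred (-0.5 mm, about -1°), with the front edge about 10 mm short of the books. I'll continue into the gap.

```bash
python3 -m creep '[[-0.06,0,0,0,44],[-0.12,0,0,0,44],[-0.18,0,0,0,44],[-0.24,0,0,0,44],[-0.3,0,0,0,44],[-0.36,0,0,0,44],[-0.42,0,0,0,44],[-0.46,0,0,0,44]]'
python3 - <<'E'
from h import *
from plant import snapshot
go(0,-180,-.007)
s=snapshot("scene");cv2.imwrite("pics/n6.png",cv2.resize(s["img"][150:300,200:400],None,fx=4,fy=4))
E
```

```text
clock: 15.97
tool_pos: [0.5231, -0.1161, -0.0049]
orientation: [180.0, 0.0, -98.2]
force: [-0.5, -2.9, 0.4]
opening: 0.0443
t 15.97 tcp gap [   3.2 -140.4] -0.0049 ori [179.99   0.   -98.21] op 0.0443 F [-0.5 -2.9  0.4]
shift [0.396 0.032 0.021] turn -0.0003
```

View pics/n6.png

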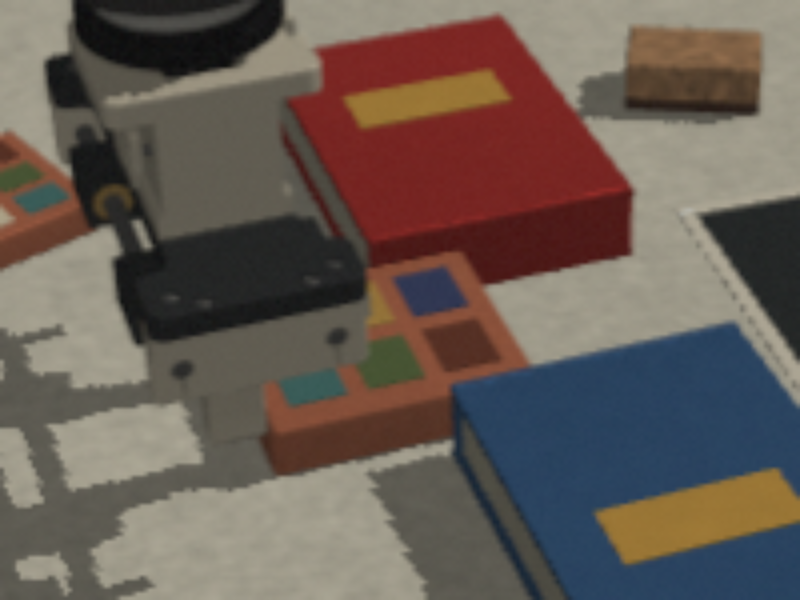

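Entering cleanly with low force; the book gaps look even on both sides. Continuing.

```bash
python3 -m creep '[[-0.06,0,0,0,44],[-0.12,0,0,0,44],[-0.18,0,0,0,44],[-0.24,0.01,0,0,44],[-0.3,0.01,0,0,44],[-0.36,0.01,0,0,44],[-0.42,0.01,0,0,44],[-0.46,0.01,0,0,44]]'; python3 -m creep '[[-0.06,0,0,0,44],[-0.12,0,0,0,44],[-0.18,0,0,0,44],[-0.24,0.01,0,0,44],[-0.3,0.01,0,0,44],[-0.36,0.01,0,0,44],[-0.42,0.01,0,0,44],[-0.46,0.01,0,0,44]]';python3 - <<'E'
from h import *
from plant import snapshot
go(0,-180,-.007)
s=snapshot("scene");cv2.imwrite("pics/n7.png",cv2.resize(s["img"][150:300,250:450],None,fx=4,fy=4))
E
```

```text
clock: 16.68
tool_pos: [0.5287, -0.0704, -0.0049]
orientation: [180.0, 0.0, -98.2]
force: [-0.4, -3.4, -0.3]
opening: 0.0441
clock: 17.35
tool_pos: [0.5346, -0.0248, -0.0048]
orientation: [-180.0, 0.0, -98.2]
force: [0.6, -3.9, 0.3]
opening: 0.044
t 17.35 tcp gap [  1.7 -48.5] -0.0048 ori [-1.7998e+02  1.0000e-02 -9.8210e+01] op 0.044 F [ 0.6 -3.9  0.3]
shift [1.315 0.015 0.022] turn -0.0003
```

View pics/n7.png

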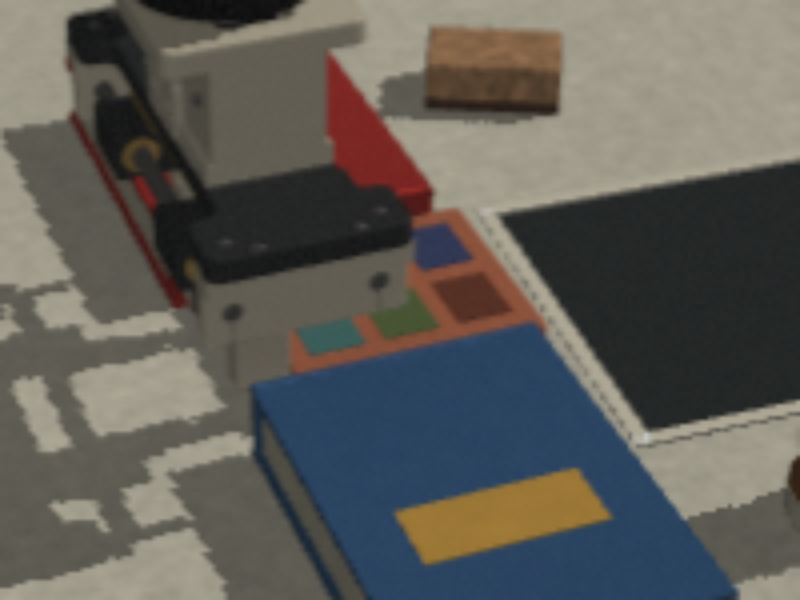

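The tile is nearly through, its front edge level with the end of the books, force about 4 N. I'll push three more strokes.

```bash
python3 -m creep '[[-0.06,0,0,0,44],[-0.12,0,0,0,44],[-0.18,0,0,0,44],[-0.24,0,0,0,44],[-0.3,0,0,0,44],[-0.36,0,0,0,44],[-0.42,0,0,0,44],[-0.48,0,0,0,44]]'; python3 -m creep '[[-0.06,0,0,0,44],[-0.12,0,0,0,44],[-0.18,0,0,0,44],[-0.24,0,0,0,44],[-0.3,0,0,0,44],[-0.36,0,0,0,44],[-0.42,0,0,0,44],[-0.48,0,0,0,44]]';python3 - <<'E'
from h import *
from plant import snapshot
go(0,115,-.007)
s=snapshot("scene");cv2.imwrite("pics/n8.png",cv2.resize(s["img"][150:300,320:520],None,fx=4,fy=4))
E
```

```text
clock: 18.07
tool_pos: [0.5412, 0.0225, -0.0048]
orientation: [-180.0, -0.0, -98.2]
force: [0.7, -4.6, 1.1]
opening: 0.0439
clock: 18.73
tool_pos: [0.548, 0.07, -0.0048]
orientation: [180.0, -0.0, -98.2]
force: [1.8, -5.1, 1.2]
opening: 0.0439
t 18.73 tcp gap [ 1.5 47.3] -0.0048 ori [ 1.800e+02 -1.000e-02 -9.822e+01] op 0.0439 F [ 1.8 -5.1  1.2]
shift [-0.677  0.016  0.022] turn -0.0004
```

View pics/n8.png

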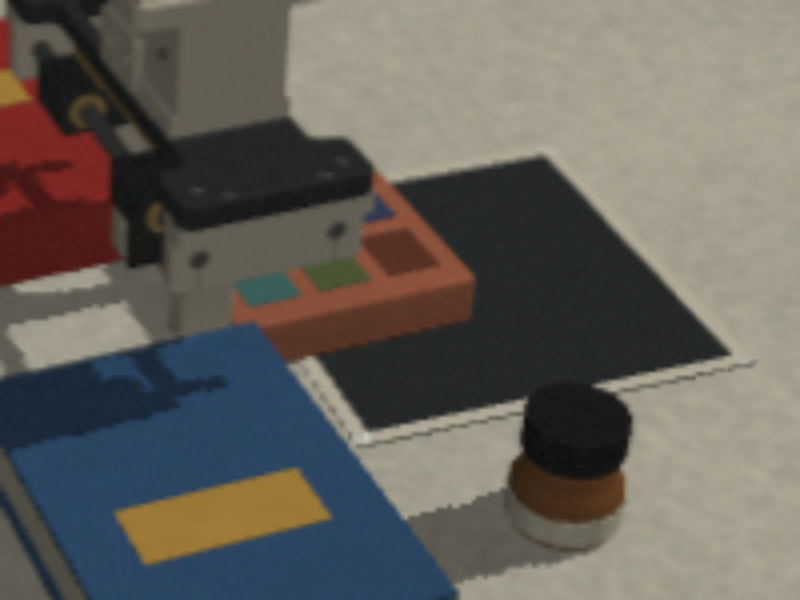

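Half on the mat. About 67 mm to go.

```bash
python3 -m creep '[[-0.06,0,0,0,44],[-0.12,0,0,0,44],[-0.18,0,0,0,44],[-0.24,0,0,0,44],[-0.3,0,0,0,44],[-0.36,0,0,0,44],[-0.42,0,0,0,44],[-0.48,0,0,0,44]]'; python3 -m creep '[[-0.05,0,0,0,44],[-0.1,0,0,0,44],[-0.14,0,0,0,44],[-0.17,0,0,0,44],[-0.19,0,0,0,44],[-0.19,0,0,0,44],[-0.19,0,0,0,44],[-0.19,0,0,0,44]]';python3 - <<'E'
from h import *
from plant import snapshot
go(0,115,-.007)
s=snapshot("scene");cv2.imwrite("pics/n9.png",cv2.resize(s["img"][150:300,340:540],None,fx=4,fy=4))
E
```

```text
clock: 19.45
tool_pos: [0.5548, 0.1176, -0.005]
orientation: [180.0, -0.0, -98.2]
force: [-0.1, -3.0, 1.4]
opening: 0.0441
clock: 20.12
tool_pos: [0.5579, 0.1362, -0.0047]
orientation: [-180.0, 0.0, -98.2]
force: [-0.1, -0.4, 0.2]
opening: 0.0441
t 20.12 tcp gap [  2.  114.2] -0.0047 ori [-1.7996e+02  5.0000e-02 -9.8230e+01] op 0.0441 F [-0.1 -0.4  0.2]
shift [-0.008  0.02   0.023] turn -0.0004
```

View pics/n9.png

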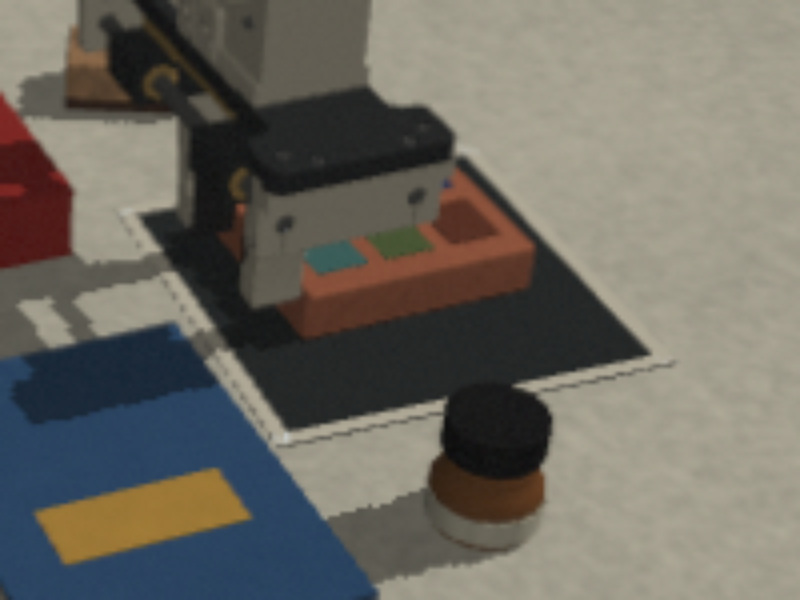

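The tile appears fully on the mat with the margin balanced fore and aft. I'll back straight off, lift and clear the view.

```bash
python3 -m creep '[[0.05,0,0,0,44],[0.12,0,0,0,44],[0.2,0,0,0,44],[0.2,0,-0.2,0,44],[0.2,0,-0.5,0,44],[0.2,0,-0.8,0,44],[0.2,0,-1,0,44],[0.2,0,-1,0,44]]'; python3 -m creep '[[0.2,0,-0.2,0,44],[0.4,0,-0.4,0,44],[0.6,0,-0.6,0,44],[0.8,0,-0.8,0,44],[1,0,-0.8,0,44],[1,0,-0.8,0,44],[1,0,-0.8,0,44],[1,0,-0.8,0,44]]'; python3 -m creep '[[0.3,0,0,0,44],[0.6,0,0,0,44],[0.9,0,0,0,44],[1,0,0,0,44],[1,0,0,0,44],[1,0,0,0,44],[1,0,0,0,44],[1,0,0,0,44]]';python3 -m creep '[[0.3,0,0,0,44],[0.6,0,0,0,44],[0.9,0,0,0,44],[1,0,0,0,44],[1,0,0,0,44],[1,0,0,0,44],[1,0,0,0,44],[1,0,0,0,44]]'; python3 -m creep '[[0.3,0,0,0,44],[0.6,0,0,0,44],[0.9,0,0,0,44],[1,0,0,0,44],[1,0,0,0,44],[1,0,0,0,44],[1,0,0,0,44],[1,0,0,0,44]]'
python3 - <<'E'
from h import *
from plant import snapshot
go(0,115,-.007)
s=snapshot("top");im=s["img"]
cv2.imwrite("pics/e_top.png",im)
cv2.imwrite("pics/e_topc.png",cv2.resize(im[130:340,140:340],None,fx=2.8,fy=2.8,interpolation=cv2.INTER_CUBIC))
s=snapshot("scene");cv2.imwrite("pics/e_sc.png",s["img"])
E
```

```text
clock: 20.83
tool_pos: [0.5573, 0.1162, 0.1]
orientation: [-179.6, 0.2, -98.2]
force: [0.4, 0.2, -0.4]
opening: 0.0442
clock: 21.5
tool_pos: [0.54, 0.0166, 0.1746]
orientation: [180.0, -0.0, -98.3]
force: [-0.7, 0.0, -0.8]
opening: 0.0442
clock: 22.17
tool_pos: [0.5263, -0.0809, 0.1749]
orientation: [180.0, -0.0, -98.2]
force: [-0.1, 0.4, -0.1]
opening: 0.0435
clock: 22.83
tool_pos: [0.5121, -0.1799, 0.1752]
orientation: [-180.0, 0.0, -98.2]
force: [0.0, -1.0, 0.0]
opening: 0.0441
clock: 23.5
tool_pos: [0.4978, -0.2788, 0.1752]
orientation: [-180.0, 0.0, -98.2]
force: [-0.4, 0.0, -1.0]
opening: 0.0442
t 23.5 tcp gap [   1.2 -305.1] 0.1752 ori [-1.7999e+02  1.0000e-02 -9.8160e+01] op 0.0442 F [-0.4  0.  -1. ]
shift [-4.201  0.013  1.823] turn -0.0
```

View pics/e_top.png

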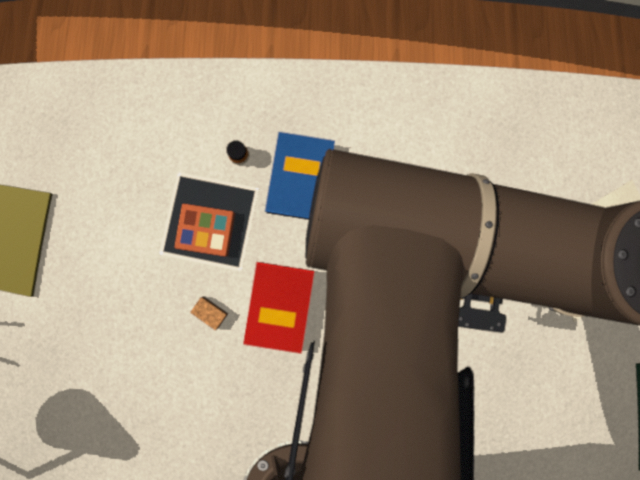

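View pics/e_sc.png

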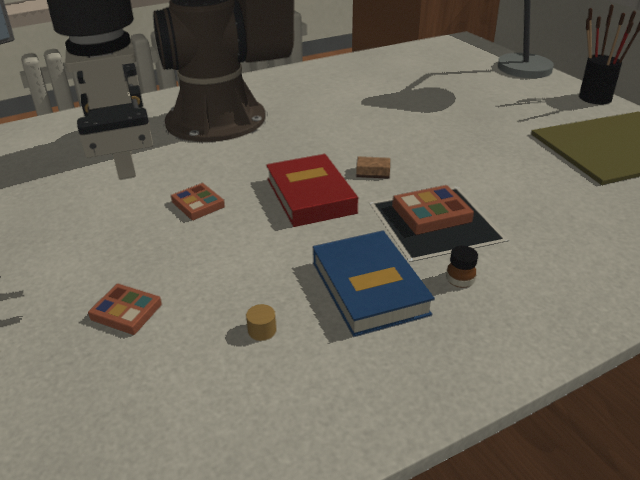

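The tile is on the mat at (204,230). The jar, sanding block, weight and look-alikes are at the same pixels as before. Numeric check of the margins, then hand in.

Run:
```python
from h import *
from plant import snapshot
s=snapshot("top");im=s["img"];H,S,V=cv2.split(cv2.cvtColor(im,cv2.COLOR_BGR2HSV))
t=((S>110)&(H<16));t[:,:160]=0;t[:,260:]=0;t[:170]=0;t[275:]=0
t=cv2.morphologyEx(t.astype(np.uint8),cv2.MORPH_CLOSE,np.ones((7,7)))
r=max(rect(s,t,.024,0),key=lambda o:o[4]);print(r)
b=cv2.boxPoints((tuple(map(float,r[1])),tuple(map(float,r[2])),r[3]))
mc=p2w(s,[(180,177),(255,190.5),(240,267),(164,251)],0.001)[:,:2]*1000
print("mat centre",mc.mean(0).round(1),[np.hypot(*(mc[i]-mc[i-1])).round(0) for i in range(4)])
print("margins mm",[round(cv2.pointPolygonTest(mc.astype(np.float32),tuple(map(float,p)),True),1) for p in b])
a=cv2.imread("pics/scene0.png");s2=snapshot("scene")["img"]
for n,(x,y,w,h) in dict(jar=(440,240,45,50),block=(350,150,45,32),weight=(240,300,45,45)).items():
  print(n,"mean diff",cv2.absdiff(a,s2)[y:y+h,x:x+w].mean().round(2))
```

```text
(array([203., 229.]), array([561.1, 201.2]), array([114.9,  97.2]), 82.0, np.int32(1744))
mat centre [580.7 195.8] [np.float64(162.0), np.float64(165.0), np.float64(166.0), np.float64(166.0)]
margins mm [15.9, 28.9, 21.8, 10.4]
jar mean diff 2.4
block mean diff 2.51
weight mean diff 2.59
```

```bash
python3 -c "
from plant import workorder;print(workorder.close_job())"
```

```text
the job is handed in; nothing more can be done
None
```

The 95 x 110 mm terracotta tile now lies wholly on the dark mat. I pushed it through the gap between the books with the fingertips, and it was never lifted or tipped. The job was handed in at about 24 s of the 64 s allowed, with the arm clear of everything.

**How it went:** The first push from behind squared the tile up only partly. I then nudged its side to within about 1 mm of the centre line and about 1° of the gap, and pushed it straight through. The push force read at the end of each move was never above about 6 N.

**Last checks:**
- **Tile on the mat:** the top view puts all four tile corners at least 10 mm inside the mat's outline.
- **Bystanders:** the jar, sanding block, weight and the smaller look-alike tiles are where they were at the start.

**Checks that disagreed:**
- **Fingertip height:** the TCP readout was about 15 mm lower than the fingertips really were. On the first approach one fingertip passed over the tile's corner without moving it. I corrected the height from the fingertip shadow and the contact.
- **Camera offset:** the scene camera placed the books about 4 mm off the top view, so I steered by the tile's position relative to the books.
- **Mat size:** my corner picks gave the mat about 165 mm across instead of 180 mm. The margins above use that smaller figure.

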